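Fit the removable handle to the cast-iron pan

TASK

Put the loose wooden handle on the heavy red pan: slide its steel socket straight onto the pan's stub and press it against the springy heat ring until the spring button pops up through the hole in the socket, then tug the handle backwards with about 8 N to prove that it has locked, and let go. Work by feel and never force it (keep well under 20 N between handle and pan), leave the pan where it stands, and do not disturb the mug, jars and timer.

Things in the scene. Friction and masses are not known exactly. Their poses are not given: they have to be found in the camera images.
- pan: Red enamelled cast-iron pan, black inside, 210 mm across its rim, 53 mm high, 3.2 kg, standing on a thin non-slip silicone mat on the hob. Origin: centre of its underside; z up; x points from its centre out along the handle stub. Opposite the stub is a small cast loop (not needed).
- stub_root (a point): Point on the axis of the pan's level stub, 34 mm above the pan's underside and 128 mm from its centre; axes as the pan's. With the handle locked, the centre of its mouth lies here, axes parallel, but only give or take 4 mm along x: the stub is a steel insert clamped in the pan's boss by a screw, and how far it stands out differs from pan to pan and is not measured.
- stub_tip (a point): Free end of the stub at its middle setting (true end 4 mm nearer to 4 mm farther), on its axis, 48 mm along +x from stub_root. The stub is 20 mm wide (y), 12 mm high (z); its last 7 mm taper to 13 x 6 mm. At its root a black heat ring (40 x 30 mm), sprung 6 N per mm over 3.2 mm, stands 1.2 mm outside the locking point, so the last millimetres take some 6 to 12 N of push.
- pan_button (a joint): Brass round-topped spring button, 8 mm across, on top of the stub, 26 mm from its free end: 0 = out (6.5 mm above the stub), 0.008 m = pressed flush. Spring 1.2 N out, 3.6 N flush. The socket's flared lip presses it down as the handle slides on (about 3 to 9 N of push); it then runs under the socket's roof and jumps back to 0 in the hole when the handle is pressed home.
- handle: Loose handle, 175 mm long, 0.16 kg: a 58 mm steel socket in front, then a wooden grip 28 mm wide, 22 mm high, with flat sides. Origin: middle of its underside; z up; x points from mouth to tail. It starts lying flat on the hob, right way up (hole and flared lip uppermost), and goes on the stub that way up.
- handle_mid (a point): Middle of the handle, 11 mm above its underside, on the axis of the socket; axes as the handle's: x towards the tail. The wooden grip here is 28 mm wide (y): a good place to hold it. Wood reaches from 30 mm in front of this point to 85 mm behind it.
- handle_mouth (a point): Centre of the socket's mouth, on its axis, 87.5 mm in front of handle_mid; axes as the handle's. Socket: 30 mm wide, 22 mm high outside; 22.2 mm wide, 14 mm high (about 1 mm play all round on the stub) and 54 mm deep inside. Its roof flares up over the first 11.5 mm (lip 27 mm above the underside).
- button_hole (a point): Centre of the square button hole in the socket's roof, 23.75 mm behind the mouth, level with the roof's upper side; the hole is 11.5 mm long (x), 12 mm wide (y). Locked, the front edge of the hole rests against the button with about 5 N from the heat ring; a tug on the handle adds to that and counts once the button takes more than 8 N (a pull of about 6 N).
- hob_mat: Dark grey silicone mat, 214 mm across, 2 mm thick, fixed on the hob under the pan. Origin: centre of its underside.
- mug: White mug, 101 mm high, 78 mm across; bystander. Origin: centre of its underside.
- blue_jar: Spice jar with a dark cap and blue-and-white label, 105 mm high, 41 mm across; bystander. Origin: centre of its underside.
- green_jar: Spice jar with a black cap and a black and green label, 105 mm high, 41 mm across; bystander. Origin: centre of its underside.
- timer: White wind-up kitchen timer, 58 mm high, 68 mm across; bystander. Origin: centre of its underside.

How it is judged:
By the outcome, as a careful person would: the job done as asked, in the order asked, and still so for the second after the job is handed in, with the robot touching nothing.
It also fails if it takes over 64 s, if anything falls off the work surface, if the arm or the gripper's body presses on something with over 40 N, if the wrist force passes 120 N, or if a joint passes its speed limit or range.

ROBOT

A 6-joint arm with a two-finger parallel gripper is mounted at the origin on a cart in front of the work surface, level with it; the furniture and walls round the work are solid. World frame = base frame: x ahead of the robot, y to its left, z up, the work surface at z = 0. Lengths are in mm, angles in rad, forces in N, time in s.
With the tool pointing down it reaches from about 350 to 775 mm from the base axis. Payload 7.3 kg.
Tool frame: the origin (TCP) lies at the very end of the fingers, on their centre line; the grasp point (between the pads) lies 19 mm behind it; x points along the fingers, z is the direction in which the jaws open and shut, and the axes are right-handed (so a half turn about x gives the same grasp; the last joint's range is limited). The gripper opens to 92 mm and grips with 3 to 60 N. Pads are 19 mm wide; open, the fingers measure 130 mm over their backs; the gripper's body (75 mm by 190 mm) begins 47 mm behind the grasp point.
Start: joints at [-1.347, 0.342, 1.524, -0, 1.275, -0.146], TCP at [189.773, -489.521, 226.741] pointing down, gripper open.
Joint ranges: [-2.53, 2.53], [-0.77, 2.02], [0.04, 2.7], [-1, 4.14], [0.28, 2.66], [-3.11, 3.11]. Speed limits (rad/s): [2.57, 2.57, 3.14, 3.14, 3.14, 3.14].

INTERFACE

Orientations are given as [roll, pitch, yaw] about the fixed x, y, z axes, in that order (R = Rz(yaw) Ry(pitch) Rx(roll)).
In Python, from plant import * gives the robot as it stands.
- The arm moves only by the tool carry_out, never from a script. Its argument "rows" is a list of rows, each a list of 4 numbers: the shift along the world's x, y, z in mm, then the turn about the world's z in degrees. In form: [[x, y, z, twist], ...]. A call has 1 to 20 rows; each row is the pose to reach, as a shift and turn from the pose measured when the call began; what a row does not reach only later rows make up. A row lasts 1/12 s, in which the tool goes at most 41.7 mm and 7.16 degrees, less where a joint would pass 70% of its speed; a pose out of reach is approached as far as the arm can. A call with a gripper value outside its range is refused whole. "hand" is the finger opening in mm, from 0 to 91.8, set as the call begins (left out, the last holds). The fingers move at their own pace and stop on an object; the grip force is fixed at half the most. Time passes only in rows, so rows that repeat a pose let the fingers close. It gives the time, the measured TCP pose, the force and the opening at its end, in the units of the state.
- get_obs(): the state, without advancing time (a new reading comes with each control period).
- capture(name): name is "scene" or "top" or "wrist"; returns the picture (420x560x3 uint8, red, green, blue); there is no depth.
- camera_info(name): a dict with "camera_matrix" (3x3 intrinsics, pixels), "pose" (4x4, takes a point from camera to world coordinates); the wrist camera has in their place "mount" (4x4, takes a point from camera to tool coordinates, whose origin is the TCP and whose axes are the tool frame's). Camera axes: x right, y down, z forward; pixel columns grow to the right and rows downward; lengths in mm; the calibration is good to about 2 mm. A picture is of the moment at which its call begins: read the wrist's pose just before it. camera_info takes no time and is no camera call.
- close_job(): hands the job in, once; it reports no verdict.
The state is a dict: "time": time; "joint_positions": joint angles; "dq": joint speeds; "tau": joint torques, N m; "tool_pos": TCP position; "tcp_rot": TCP orientation; "contact_force": force on the tool from outside, world axes, zero at the start; "moment": the same for the moment, N m; "grip_width": finger opening in mm.
Only numpy, scipy, OpenCV 4.12 (cv2) and the standard library are available. Lean on these libraries where they do the work, as an engineer would, in place of code of your own. Each camera call takes 0.05 s, during which the arm holds its last target. There are 200 camera calls.

## Working session

There is one attempt and no reset: what is moved stays moved. The work goes in short steps, Python scripts to look and compute and a tool call to move; the robot and the scene stay as the last step left them, time stands still between calls to the robot, and variables do not carry over. Pictures are saved under pics/ and viewed, about 8 in all and at most 12, crops included, and the job is handed in when it is done.

Besides the shell and the picture viewer there is one more tool, called after "Call:" by a JSON object that holds its "name" and its "arguments", one argument or row to a line. carry_out: Moves the arm, as the interface text tells. Its arguments: {"type":"object","properties":{"rows":{"type":"array"},"hand":{"type":"number"}},"required":["rows"]}

```bash
mkdir -p pics; ls; python3 - <<'E'
from plant import *
import cv2,numpy as np
o=get_obs();print(o)
for n in("top","scene"):
    i=camera_info(n);print(n,i["camera_matrix"],i["pose"])
    cv2.imwrite(f"pics/{n}0.png",capture(n)[:,:,::-1])
print(camera_info("wrist"))
E
```

```text
pics
{'time': 0.0, 'joint_positions': array([-1.34699823e+00,  3.42746426e-01,  1.52504501e+00,  3.96718955e-07,
        1.27540213e+00, -1.46007402e-01]), 'dq': array([-3.42607515e-04, -3.11985636e-04,  7.70575531e-07, -1.40250836e-03,
       -1.34440853e-03,  1.21936656e-04]), 'tau': array([-1.18080094e-03, -4.31246817e+01, -2.44216669e+01,  7.16469996e-02,
        5.60376188e-02, -1.21713188e-04]), 'tool_pos': array([ 189.67554317, -489.08649337,  226.02289805]), 'tcp_rot': array([2.99534829, 1.56919541, 1.79435734]), 'contact_force': array([ 0.34065964, -0.20640563,  1.03827457]), 'moment': array([-0.0271083 ,  0.04158112,  0.00357767]), 'grip_width': 91.3547079112742}
top [[412.35157126   0.         281.09955505]
 [  0.         412.35157126 209.31647385]
 [  0.           0.           1.        ]] [[ 9.31109861e-02 -9.67462563e-01  2.35258438e-01  3.08229480e+02]
 [-9.95655726e-01 -9.04420625e-02  2.21338582e-02  3.84616788e+00]
 [-1.36420811e-04 -2.36297317e-01 -9.71680791e-01  1.04770541e+03]
 [ 0.00000000e+00  0.00000000e+00  0.00000000e+00  1.00000000e+00]]
scene [[545.691842
[... 207 characters left out ...]
1383e-01  4.97614317e-01 -5.86732061e+02]
 [ 1.07831325e-02 -5.03240046e-01 -8.64079383e-01  1.15782741e+03]
 [ 0.00000000e+00  0.00000000e+00  0.00000000e+00  1.00000000e+00]]
{'camera_matrix': array([[365.8775746 ,   0.        , 281.38457745],
       [  0.        , 365.8775746 , 209.01330038],
       [  0.        ,   0.        ,   1.        ]]), 'mount': array([[-8.92644961e-04, -2.50460540e-01,  9.68126397e-01,
        -1.58539966e+02],
       [ 1.28453250e-03, -9.68126271e-01, -2.50459323e-01,
         6.73385884e+01],
       [ 9.99998777e-01,  1.02001857e-03,  1.18591774e-03,
        -1.44171305e-01],
       [ 0.00000000e+00,  0.00000000e+00,  0.00000000e+00,
         1.00000000e+00]])}
```

View pics/top0.png

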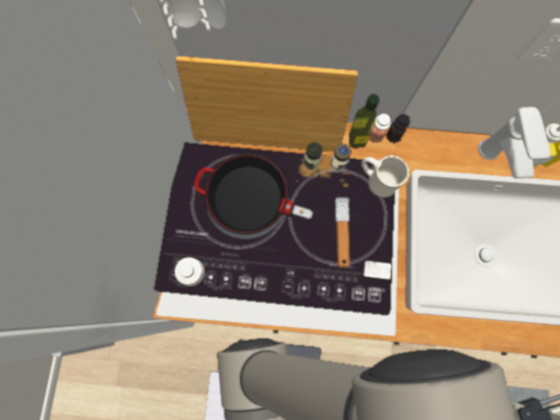

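View pics/scene0.png

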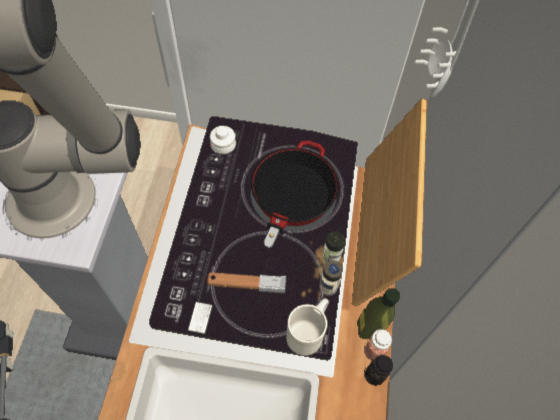

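Top view: pan centre about (246,193), stub from (288,207) to (312,213), handle mouth (342,199), tail (344,265), jars at (313,155) and (342,157), mug at (388,176). In the scene view the stub tip is at about (270,244) and the handle runs from (209,280) to (285,284).

```bash
cat > h.py <<'E'
from plant import *
import cv2,numpy as np
from scipy.spatial.transform import Rotation as Ro
def toolT(o):
    T=np.eye(4);T[:3,:3]=Ro.from_euler('xyz',o["tcp_rot"]).as_matrix();T[:3,3]=o["tool_pos"];return T
def cam(n,o=None):
    i=camera_info(n)
    return i["camera_matrix"],(i["pose"] if n!="wrist" else toolT(o)@i["mount"])
def ray(c,uv,z):
    K,T=c;d=T[:3,:3]@np.linalg.solve(K,[uv[0],uv[1],1.]);p=T[:3,3]
    return p+d*(z-p[2])/d[2]
def mask_main(m):
    n,l,s,_=cv2.connectedComponentsWithStats(m.astype(np.uint8));return l==1+np.argmax(s[1:,4])
E
python3 - <<'E'
from h import *
for n,pts in(("top",dict(pan=(246,193,55),root=(290,207,36),tip=(312,213,36),mouth=(342,199,22),tail=(344,265,22),jarG=(313,150,105),jarB=(342,152,105),mug=(390,172,101))),
 ("scene",dict(pan=(293,187,55),root=(279,220,36),tip=(270,244,36),mouth=(285,284,22),tail=(209,280,22)))):
    c=cam(n)
    for k,v in pts.items():print(n,k,ray(c,v[:2],v[2]).round(0))
    im=cv2.imread(f"pics/{n}0.png");hsv=cv2.cvtColor(im,cv2.COLOR_BGR2HSV)
    h,s,v=cv2.split(hsv)
    x0,x1,y0,y1=(320,360,190,275) if n=="top" else (200,262,265,300)
    m=np.zeros(h.shape,bool);m[y0:y1,x0:x1]=((h<20)&(s>100)&(v>90))[y0:y1,x0:x1]
    m=mask_main(m);ys,xs=np.nonzero(m)
    P=np.array([ray(c,(a,b),15) for a,b in zip(xs,ys)])[:,:2]
    ctr,sz,ang=cv2.minAreaRect(P.astype(np.float32));print(n,"wood",ctr,sz,ang)
    m=(((h<8)|(h>172))&(s>140)&(v>70));
    ys,xs=np.nonzero(m);print(n,'red',len(xs),xs.min(),xs.max(),ys.min(),ys.max())
a=cv2.imread("pics/top0.png")[140:280,270:410];b=cv2.imread("pics/scene0.png")[200:340,190:330]
cv2.imwrite("pics/c.png",np.hstack([cv2.resize(t,(400,400),interpolation=2) for t in(a,b)]))
E
```

```text
top pan [582. 118.  55.]
top root [561.   5.  36.]
top tip [551. -52.  36.]
top mouth [ 598. -126.   22.]
top tail [ 430. -141.   22.]
top jarG [692. -38. 105.]
top jarB [ 693. -109.  105.]
top mug [ 654. -228.  101.]
top wood (482.51519775390625, -136.56251525878906) (114.60969543457031, 32.56242752075195) 5.245706558227539
top red 374 194 293 167 218
scene pan [583. 104.  55.]
scene root [563.  20.  36.]
scene tip [553. -45.  36.]
scene mouth [ 602. -130.   22.]
scene tail [ 433. -150.   22.]
scene wood (484.7746887207031, -137.8971710205078) (115.21772003173828, 31.716188430786133) 5.300034999847412
scene red 452 252 336 140 227
```

View pics/c.png

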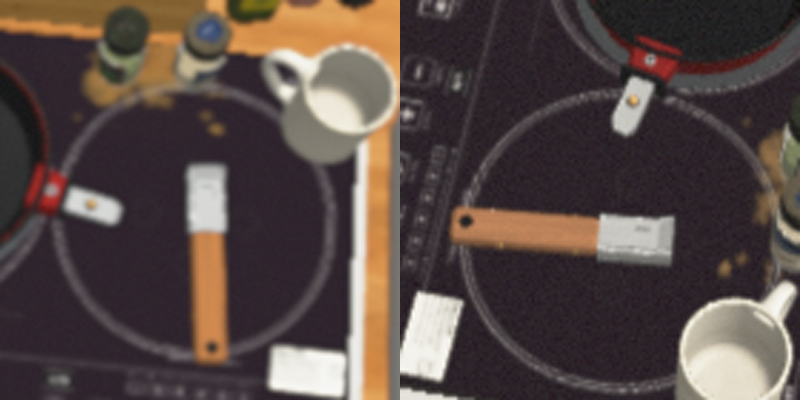

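```bash
python3 - <<'E'
from h import *
o=get_obs();R=toolT(o)[:3,:3];print(R.round(3))
z=R[:,2];print("tool z heading",np.degrees(np.arctan2(z[1],z[0])),"q6",o["joint_positions"][5])
print("camera fwd",toolT(o)[:3,:3]@camera_info("wrist")["mount"][:3,3])
E
```

```text
[[-0.     0.932  0.361]
 [ 0.001  0.361 -0.932]
 [-1.     0.    -0.001]]
tool z heading -68.81015789778476 q6 -0.1459949037614867
camera fwd [ 62.78609988  24.26047989 158.55207907]
```

Call:
{"name": "carry_out", "arguments": {
  "rows": [
    [25,28,0,-2],
    [50,56,0,-3],
    [75,84,0,-4],
    [100,112,0,-5],
    [125,140,0,-6],
    [150,168,0,-7],
    [175,196,0,-8],
    [200,222,0,-9],
    [225,250,0,-10],
    [250,278,0,-11],
    [275,304,0,-12],
    [298,330,0,-14],
    [314,347,0,-15],
    [321,355,0,-16],
    [321,355,0,-16],
    [321,355,0,-16],
    [321,355,0,-16],
    [321,355,0,-16]
  ],
  "hand": 60
}}

```text
time: 1.6
tool_pos: [510.0, -135.0, 226.1]
tcp_rot: [-2.935, 1.569, 1.867]
contact_force: [-0.3, -0.2, 0.7]
grip_width: 59.7
```

```bash
python3 - <<'E'
from h import *
o=get_obs();print(o["time"],o["tool_pos"],o["grip_width"],o["joint_positions"])
cv2.imwrite("pics/w1.png",capture("wrist")[:,:,::-1])
E
```

```text
1.6 [ 510.00603064 -135.0212554   226.07595534] 59.74479100185755 [-4.04747486e-01  3.47674515e-01  1.51754995e+00  1.05685515e-03
  1.27722265e+00  1.07618345e+00]
```

View pics/w1.png

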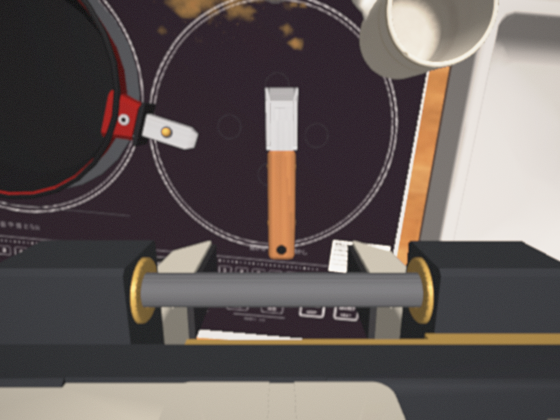

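Wrist view: handle upright and centred, mouth (282,88), tail (282,258); stub from its root at (146,128) to its tip at (197,136), button (166,131), hole and lip up.

```bash
python3 - <<'E'
from h import *
o=get_obs();c=cam("wrist",o)
im=cv2.imread("pics/w1.png");h,s,v=cv2.split(cv2.cvtColor(im,cv2.COLOR_BGR2HSV))
def fit(m,box,z,nm):
    x0,x1,y0,y1=box;M=np.zeros(m.shape,bool);M[y0:y1,x0:x1]=m[y0:y1,x0:x1];M=mask_main(M)
    ys,xs=np.nonzero(M);P=np.array([ray(c,q,z)[:2] for q in zip(xs,ys)],np.float32)
    r=cv2.minAreaRect(P);B=cv2.boxPoints(r)
    u,_,vt=np.linalg.svd(P-P.mean(0));d=vt[0]
    print(nm,len(xs),np.round(r[0],1),np.round(r[1],1),"ang",round(r[2],1),"pca",np.degrees(np.arctan2(d[1],d[0])).round(1))
    print(xs.min(),xs.max(),ys.min(),ys.max(),B.round(1).tolist())
    return P
fit((h<20)&(s>100)&(v>90),(255,310,140,265),20,"wood")
fit((s<60)&(v>110),(255,310,75,160),22,"socket")
fit((s<70)&(v>120)|((h>8)&(h<30)&(v>130)),(140,210,105,160),42,"stub")
for n,p,z in(("btn",(166,131.5),48),("screw",(123.5,119),50)):print(n,ray(c,p,z))
cv2.imwrite("pics/c2.png",np.hstack([cv2.resize(im[90:170,90:210],(480,320),interpolation=2),cv2.resize(im[75:165,245:320],(280,320),interpolation=2)]))
E
```

```text
wood 2961 [ 485.2 -136.9] [114.4  29.1] ang 5.2 pca -174.8
267 295 151 259 [[427.0, -127.5], [429.6000061035156, -156.60000610351562], [543.5, -146.1999969482422], [540.9000244140625, -117.19999694824219]]
socket 2062 [ 572.7 -129.2] [59.1 31.4] ang 4.7 pca -174.4
265 298 87 150 [[541.9000244140625, -116.0], [544.5, -147.3000030517578], [603.4000244140625, -142.39999389648438], [600.7999877929688, -111.0999984741211]]
stub 1234 [551.  -28.3] [49.1 23.4] ang 77.6 pca -101.6
142 197 114 148 [[534.2999877929688, -49.70000076293945], [557.2000122070312, -54.70000076293945], [567.7000122070312, -6.800000190734863], [544.7999877929688, -1.7999999523162842]]
btn [552.84655317 -26.72580104  48.        ]
screw [560.48238803  10.39592811  50.        ]
```

View pics/c2.png

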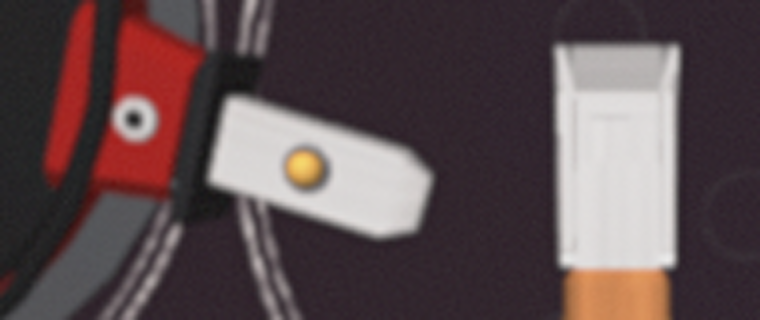

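The stub heads about -101.7°, the handle -174.8° (so +73°). The grasp point is (512.6,-134.5). Now I'll go down and grip.

Call:
{"name": "carry_out", "arguments": {
  "rows": [
    [2.5,0.5,-25,0],
    [2.5,0.5,-55,0],
    [2.5,0.5,-85,0],
    [2.5,0.5,-115,0],
    [2.5,0.5,-145,0],
    [2.5,0.5,-170,0],
    [2.5,0.5,-190,0],
    [2.5,0.5,-205,0],
    [2.5,0.5,-215,0],
    [2.5,0.5,-220,0],
    [2.5,0.5,-221,0],
    [2.5,0.5,-221,0],
    [2.5,0.5,-221,0]
  ]
}}

```text
time: 2.73
tool_pos: [513.2, -134.9, 6.1]
tcp_rot: [1.823, 1.569, 0.342]
contact_force: [0.0, 0.2, 0.0]
grip_width: 60.1
```

Call:
{"name": "carry_out", "arguments": {
  "rows": [
    [0,0,0,0],
    [0,0,0,0],
    [0,0,0,0],
    [0,0,0,0],
    [0,0,0,0],
    [0,0,0,0],
    [0,0,0,0],
    [0,0,0,0],
    [0,0,0,0],
    [0,0,0,0]
  ],
  "hand": 15
}}

```text
time: 3.57
tool_pos: [513.2, -134.9, 6.2]
tcp_rot: [1.838, 1.569, 0.357]
contact_force: [-0.1, 0.6, 3.4]
grip_width: 27.7
```

Call:
{"name": "carry_out", "arguments": {
  "rows": [
    [0,0,10,0],
    [0,0,30,0],
    [1,-3,45,5],
    [2,-6,55,11],
    [3,-9,60,18],
    [4,-13,60,25],
    [5,-16,60,32],
    [6,-19,60,39],
    [6,-22,60,46],
    [7,-25,60,53],
    [8,-28,60,60],
    [9,-30,60,66],
    [9,-32,60,71],
    [9,-32,60,73],
    [9,-32,60,73],
    [9,-32,60,73],
    [9,-32,60,73],
    [9,-32,60,73]
  ]
}}

```text
time: 5.07
tool_pos: [522.2, -166.8, 66.3]
tcp_rot: [1.9, 1.569, 1.692]
contact_force: [-0.3, -0.4, -1.2]
grip_width: 27.9
```

```bash
python3 - <<'E'
from h import *
o=get_obs();print(o["time"],o["tool_pos"],o["grip_width"],o["contact_force"],o["moment"])
im=capture("wrist")[:,:,::-1];cv2.imwrite("pics/w2.png",im)
E
```

```text
5.0667 [ 522.16741498 -166.82864598   66.29564128] 27.875736457999974 [-0.3128874  -0.4076204  -1.23538433] [-0.09441225 -0.09709484 -0.02369459]
```

View pics/w2.png

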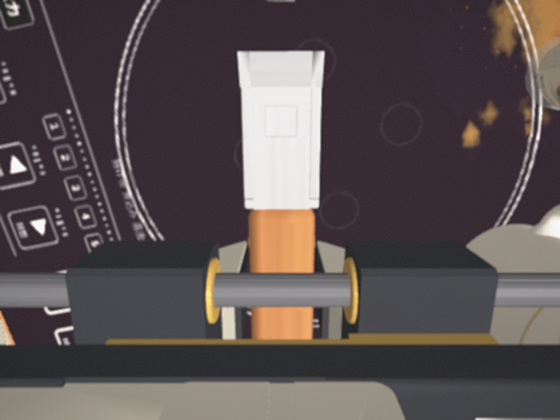

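Wrist view: socket (mouth row 52, cols 238–324) squarely held, stub tip just visible at the top (270–294, 0), nearly in line. I'll descend to axis height and advance 15 mm to measure.

Call:
{"name": "carry_out", "arguments": {
  "rows": [
    [1,4,-10,0],
    [2,9,-20,0],
    [3,14,-30,0],
    [3,15,-34,0],
    [3,15,-35,0],
    [3,15,-35,0],
    [3,15,-35,0],
    [3,15,-35,0],
    [3,15,-35,0]
  ]
}}

```text
time: 5.87
tool_pos: [525.5, -152.1, 31.7]
tcp_rot: [1.269, 1.569, 1.061]
contact_force: [-0.4, -0.1, -2.3]
grip_width: 27.7
```

```bash
python3 - <<'E'
from h import *
o=get_obs();print(o["time"],o["tool_pos"],o["grip_width"],o["contact_force"],o["moment"])
R=toolT(o)[:3,:3];print("handle x heading",np.degrees(np.arctan2(*R[:2,2][::-1]))-90,"tilt",R[2])
w=capture("wrist")[:,:,::-1];cv2.imwrite("pics/w3.png",w);s=capture("scene")[:,:,::-1];cv2.imwrite("pics/s3.png",s)
a=cv2.resize(w[0:220,190:370],(360,440),interpolation=2);b=cv2.resize(s[190:300,220:330],(440,440),interpolation=2)
cv2.imwrite("pics/c3.png",np.hstack([a,b]))
E
```

```text
5.8667 [ 525.46639992 -152.12891134   31.71785099] 27.68817988758736 [-0.43914306 -0.10542264 -2.25155866] [-0.05360803 -0.12933155 -0.00086258]
handle x heading -101.93584000554644 tilt [-9.99998975e-01  1.36730628e-03  4.25647676e-04]
```

View pics/c3.png

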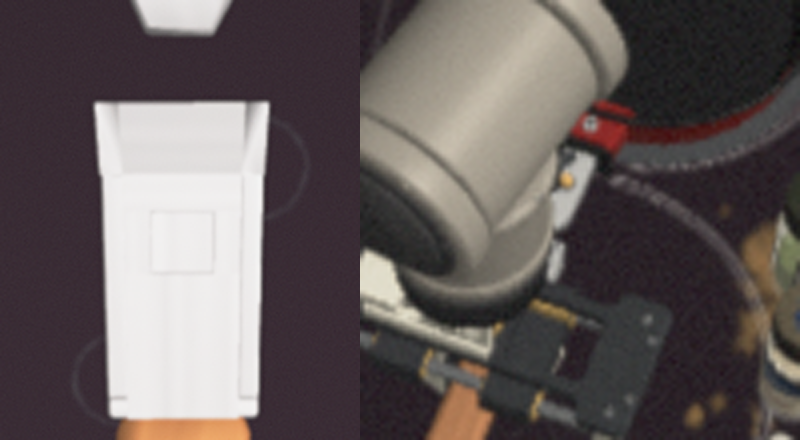

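Wrist crop: stub tip (crop 145–213, row 34) is centred within about 0.4 mm of the mouth (95–269, row 102), with a gap of about 13 mm. I'll start inserting, watching forces.

Call:
{"name": "carry_out", "arguments": {
  "rows": [
    [0.4,3,0,0],
    [1,6,0,0],
    [1.6,9,0,0],
    [2.2,12,0,0],
    [2.8,15,0,0],
    [3.2,17,0,0],
    [3.2,17,0,0],
    [3.2,17,0,0],
    [3.2,17,0,0]
  ]
}}

```text
time: 6.72
tool_pos: [528.6, -135.1, 31.6]
tcp_rot: [1.447, 1.569, 1.238]
contact_force: [-0.5, -0.8, -1.3]
grip_width: 28.0
```

Call:
{"name": "carry_out", "arguments": {
  "rows": [
    [0.3,1.5,0,0],
    [0.6,3,0,0],
    [0.9,4.5,0,0],
    [1.2,6,0,0],
    [1.2,6,0,0],
    [1.2,6,0,0],
    [1.2,6,0,0]
  ]
}}

```text
time: 7.3
tool_pos: [529.8, -129.1, 31.6]
tcp_rot: [1.324, 1.569, 1.116]
contact_force: [0.2, 0.1, -0.9]
grip_width: 27.7
```

```bash
python3 - <<'E'
from h import *
o=get_obs();print(o["time"],o["tool_pos"],o["grip_width"],o["contact_force"],o["moment"])
w=capture("wrist")[:,:,::-1];cv2.imwrite("pics/w4.png",w)
cv2.imwrite("pics/c4.png",cv2.resize(w[0:220,190:370],(450,550),interpolation=2))
E
```

```text
7.3 [ 529.81565109 -129.0947312    31.64900432] 27.745508981345477 [ 0.24469194  0.07707114 -0.87848335] [-0.0627641  -0.12688645  0.05724457]
```

View pics/c4.png

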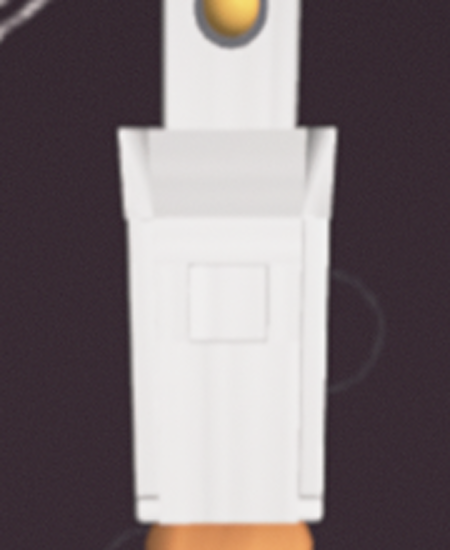

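Crop: stub (164–299) is inside the mouth (119–336), about 0.6 mm to the right of centre; button (230,5) lies ahead by about 12 mm. There is no contact force. I'll correct x by +0.5 and go on.

Call:
{"name": "carry_out", "arguments": {
  "rows": [
    [0.9,1.9,0,0],
    [1.3,3.9,0,0],
    [1.7,5.9,0,0],
    [2.1,7.9,0,0],
    [2.5,9.8,0,0],
    [2.5,9.8,0,0],
    [2.5,9.8,0,0]
  ]
}}

```text
time: 7.93
tool_pos: [532.3, -119.2, 31.6]
tcp_rot: [1.398, 1.569, 1.19]
contact_force: [0.2, -0.1, -1.0]
grip_width: 27.8
```

Call:
{"name": "carry_out", "arguments": {
  "rows": [
    [0.2,1,0,0],
    [0.4,2,0,0],
    [0.6,3,0,0],
    [0.8,4,0,0],
    [0.8,4,0,0],
    [0.8,4,0,0]
  ]
}}

```text
time: 8.43
tool_pos: [533.1, -115.1, 31.7]
tcp_rot: [1.369, 1.569, 1.161]
contact_force: [-0.2, 0.2, -1.0]
grip_width: 28.0
```

Call:
{"name": "carry_out", "arguments": {
  "rows": [
    [0.2,1,0,0],
    [0.4,2,0,0],
    [0.6,3,0,0],
    [0.8,4,0,0],
    [0.8,4,0,0],
    [0.8,4,0,0]
  ]
}}

```text
time: 8.93
tool_pos: [533.9, -111.0, 31.6]
tcp_rot: [1.379, 1.569, 1.172]
contact_force: [0.5, 0.3, -2.4]
grip_width: 28.0
```

Call:
{"name": "carry_out", "arguments": {
  "rows": [
    [0.2,1,0,0],
    [0.4,2,0,0],
    [0.6,3,0,0],
    [0.6,3,0,0],
    [0.6,3,0,0]
  ]
}}

```text
time: 9.35
tool_pos: [534.7, -108.0, 31.8]
tcp_rot: [1.158, 1.569, 0.95]
contact_force: [0.8, -0.6, -0.2]
grip_width: 27.9
```

Call:
{"name": "carry_out", "arguments": {
  "rows": [
    [0.2,1,0,0],
    [0.4,2,0,0],
    [0.6,3,0,0],
    [0.6,3,0,0],
    [0.6,3,0,0]
  ]
}}

```text
time: 9.77
tool_pos: [535.4, -104.9, 31.8]
tcp_rot: [1.096, 1.569, 0.889]
contact_force: [0.6, -1.1, -1.0]
grip_width: 27.9
```

```bash
python3 - <<'E'
from h import *
o=get_obs();print(o["time"],o["tool_pos"],o["grip_width"],o["contact_force"],o["moment"])
w=capture("wrist")[:,:,::-1];cv2.imwrite("pics/w5.png",w)
cv2.imwrite("pics/c5.png",cv2.resize(w[0:220,190:370],(450,550),interpolation=2))
E
```

```text
9.7667 [ 535.38117801 -104.88090171   31.83044916] 27.900811636454936 [ 0.56111394 -1.12696151 -1.00818382] [-0.18535053 -0.0678873   0.00260615]
```

View pics/c5.png

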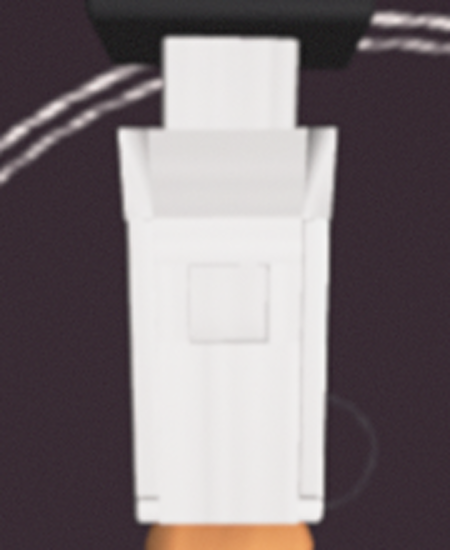

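Crop: button now under the flared lip, stub (164–298) in the mouth, heat ring edge at row about 40–65, about 13 mm ahead. Force is still about 1 N. I'll continue with x nudged by +0.3.

Call:
{"name": "carry_out", "arguments": {
  "rows": [
    [0.5,1,0,0],
    [0.7,2,0,0],
    [0.7,2,0,0],
    [0.7,2,0,0]
  ]
}}

```text
time: 10.15
tool_pos: [536.1, -102.7, 31.8]
tcp_rot: [1.126, 1.569, 0.918]
contact_force: [-0.2, -1.5, -0.6]
grip_width: 27.9
```

Call:
{"name": "carry_out", "arguments": {
  "rows": [
    [0.2,1,0,0],
    [0.4,2,0,0],
    [0.4,2,0,0],
    [0.4,2,0,0]
  ]
}}

```text
time: 10.48
tool_pos: [536.6, -100.2, 31.8]
tcp_rot: [1.253, 1.568, 1.045]
contact_force: [0.6, 0.4, 0.1]
grip_width: 27.5
```

Call:
{"name": "carry_out", "arguments": {
  "rows": [
    [0.2,1,0,0],
    [0.4,2,0,0],
    [0.4,2,0,0],
    [0.4,2,0,0]
  ]
}}

```text
time: 10.82
tool_pos: [537.0, -97.8, 31.8]
tcp_rot: [1.323, 1.568, 1.115]
contact_force: [-0.8, 1.2, 0.1]
grip_width: 27.4
```

Call:
{"name": "carry_out", "arguments": {
  "rows": [
    [0.2,1,0,0],
    [0.4,2,0,0],
    [0.4,2,0,0],
    [0.4,2,0,0]
  ]
}}

```text
time: 11.15
tool_pos: [537.5, -95.6, 31.8]
tcp_rot: [1.337, 1.568, 1.129]
contact_force: [0.3, 0.2, 0.4]
grip_width: 27.8
```

```bash
cat > chk.py <<'E'
from h import *
import sys
o=get_obs();print(o["time"],o["tool_pos"].round(2),o["grip_width"].round(1),o["contact_force"].round(1),o["moment"].round(2))
w=capture("wrist")[:,:,::-1];cv2.imwrite(sys.argv[1],w)
r=cv2.imread("pics/w5.png");g=lambda a:cv2.cvtColor(np.ascontiguousarray(a),cv2.COLOR_BGR2GRAY).astype(np.float32)
A,B=g(r),g(w)
sl=np.s_[75:205,235:328]
print("socket shift px since w5",cv2.phaseCorrelate(A[sl],B[sl]))
print("col 281 rows",[ (y,int(B[y,281])) for y in range(6,60,2)])
print("hole rows",B[100:142:2,281].astype(int))
E
python3 chk.py pics/w6.png
```

```text
Traceback (most recent call last):
  File "chk.py", line 3, in <module>
    o=get_obs();print(o["time"],o["tool_pos"].round(2),o["grip_width"].round(1),o["contact_force"].round(1),o["moment"].round(2))
                                                       ^^^^^^^^^^^^^^^^^^^^^
AttributeError: 'float' object has no attribute 'round'
```

```bash
sed -i 's/o\["grip_width"\].round(1)/o["grip_width"]/' chk.py; python3 chk.py pics/w6.png
```

```text
11.15 [537.48 -95.6   31.81] 27.784488048012633 [0.3 0.2 0.4] [ 0.16 -0.11 -0.01]
socket shift px since w5 ((0.03630761398808602, 0.4972985929315996), 0.711059143513809)
col 281 rows [(6, 99), (8, 100), (10, 100), (12, 99), (14, 98), (16, 98), (18, 89), (20, 52), (22, 48), (24, 54), (26, 51), (28, 53), (30, 55), (32, 58), (34, 52), (36, 46), (38, 35), (40, 29), (42, 114), (44, 234), (46, 236), (48, 236), (50, 235), (52, 223), (54, 221), (56, 222), (58, 222)]
hole rows [239 238 234 204 187 152 117 128 222 236 235 235 236 236 236 236 236 233
 219 235 238]
```

The button is beginning to show at the hole's front edge and the grip hasn't slipped. I'll press on in 1 mm steps.

Call:
{"name": "carry_out", "arguments": {
  "rows": [
    [0.2,1,0,0],
    [0.2,1,0,0],
    [0.2,1,0,0]
  ]
}}

```text
time: 11.45
tool_pos: [537.7, -94.4, 31.8]
tcp_rot: [1.382, 1.567, 1.175]
contact_force: [0.4, 0.4, 0.8]
grip_width: 27.6
```

Call:
{"name": "carry_out", "arguments": {
  "rows": [
    [0.2,1,0,0],
    [0.2,1,0,0],
    [0.2,1,0,0]
  ]
}}

```text
time: 11.7
tool_pos: [537.9, -93.1, 31.8]
tcp_rot: [1.406, 1.567, 1.198]
contact_force: [0.9, 1.8, -0.3]
grip_width: 28.1
```

Call:
{"name": "carry_out", "arguments": {
  "rows": [
    [0.2,1,0,0],
    [0.2,1,0,0],
    [0.2,1,0,0]
  ]
}}

```text
time: 11.95
tool_pos: [538.1, -91.8, 31.7]
tcp_rot: [1.433, 1.567, 1.225]
contact_force: [0.4, 1.6, -0.2]
grip_width: 27.9
```

```bash
python3 chk.py pics/w7.png; python3 -c "
import cv2;cv2.imwrite('pics/c7.png',cv2.resize(cv2.imread('pics/w7.png')[0:160,210:350],(490,560),interpolation=2))"
```

```text
11.95 [538.13 -91.84  31.75] 27.948960622209317 [ 0.4  1.6 -0.2] [ 0.3  -0.16 -0.04]
socket shift px since w5 ((-0.00040029919414052983, 0.3910893109461), 0.6446828768577104)
col 281 rows [(6, 101), (8, 227), (10, 238), (12, 239), (14, 213), (16, 121), (18, 101), (20, 101), (22, 102), (24, 100), (26, 102), (28, 103), (30, 89), (32, 53), (34, 54), (36, 53), (38, 48), (40, 56), (42, 59), (44, 56), (46, 54), (48, 41), (50, 105), (52, 223), (54, 225), (56, 225), (58, 225)]
hole rows [240 240 237 217 219 222 219 214 207 191 163 125 131 225 239 238 238 237
 222 237 240]
```

View pics/c7.png

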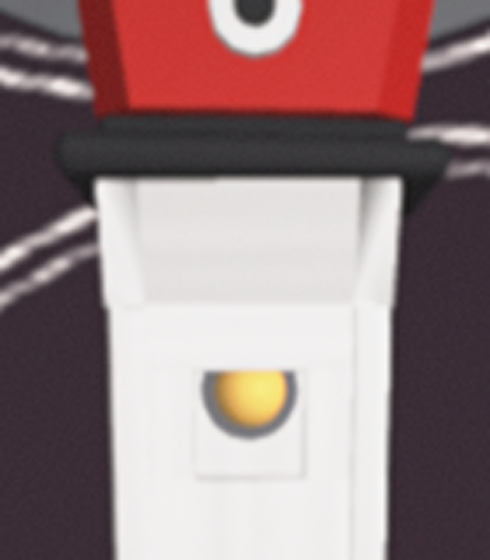

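Crop: the button (250,395) is showing through most of the hole, its front edge still about 1.5–2 mm under the roof, and the lip just meets the heat ring at row 178. Pressing gently now.

Call:
{"name": "carry_out", "arguments": {
  "rows": [
    [0.2,0.8,0,0],
    [0.2,0.8,0,0],
    [0.2,0.8,0,0]
  ]
}}

```text
time: 12.25
tool_pos: [538.3, -91.0, 31.8]
tcp_rot: [1.462, 1.567, 1.255]
contact_force: [-1.1, 0.8, -0.4]
grip_width: 27.9
```

Call:
{"name": "carry_out", "arguments": {
  "rows": [
    [0.2,0.8,0,0],
    [0.2,0.8,0,0],
    [0.2,0.8,0,0]
  ]
}}

```text
time: 12.5
tool_pos: [538.4, -90.5, 31.8]
tcp_rot: [1.479, 1.567, 1.271]
contact_force: [-1.1, -1.8, 0.0]
grip_width: 28.0
```

```bash
python3 chk.py pics/w8.png
```

```text
12.5 [538.37 -90.55  31.76] 27.989162190106033 [-1.1 -1.8  0. ] [-0.31  0.07  0.  ]
socket shift px since w5 ((0.09330431610268164, 0.5069005052583861), 0.6437874071392012)
col 281 rows [(6, 57), (8, 55), (10, 78), (12, 210), (14, 239), (16, 239), (18, 219), (20, 124), (22, 101), (24, 104), (26, 101), (28, 102), (30, 101), (32, 103), (34, 88), (36, 53), (38, 51), (40, 50), (42, 55), (44, 59), (46, 55), (48, 50), (50, 87), (52, 203), (54, 225), (56, 224), (58, 225)]
hole rows [240 239 237 212 209 217 219 221 218 213 203 187 157 120 150 236 239 237
 223 237 239]
```

Call:
{"name": "carry_out", "arguments": {
  "rows": [
    [0.2,1,0,0],
    [0.2,1,0,0],
    [0.2,1,0,0],
    [0.2,1,0,0]
  ]
}}

```text
time: 12.88
tool_pos: [538.5, -90.2, 31.8]
tcp_rot: [1.462, 1.568, 1.254]
contact_force: [-1.3, -5.6, 0.3]
grip_width: 27.4
```

Call:
{"name": "carry_out", "arguments": {
  "rows": [
    [0.2,1,0,0],
    [0.2,1,0,0],
    [0.2,1,0,0],
    [0.2,1,0,0]
  ]
}}

```text
time: 13.22
tool_pos: [538.5, -90.1, 31.8]
tcp_rot: [1.365, 1.569, 1.158]
contact_force: [-3.1, -6.3, -0.3]
grip_width: 27.4
```

```bash
python3 chk.py pics/w9.png
```

```text
13.2167 [538.5  -90.15  31.78] 27.400660290588533 [-3.1 -6.3 -0.3] [-0.95  0.28 -0.04]
socket shift px since w5 ((0.06588075783368907, 0.4991167899044058), 0.6366401023334927)
col 281 rows [(6, 57), (8, 55), (10, 54), (12, 130), (14, 236), (16, 238), (18, 237), (20, 186), (22, 108), (24, 101), (26, 102), (28, 102), (30, 102), (32, 102), (34, 103), (36, 75), (38, 51), (40, 48), (42, 57), (44, 59), (46, 56), (48, 50), (50, 87), (52, 205), (54, 225), (56, 224), (58, 224)]
hole rows [240 239 236 197 202 213 218 220 219 215 208 198 176 134 117 210 239 238
 229 236 239]
```

Call:
{"name": "carry_out", "arguments": {
  "rows": [
    [0.3,1.5,0,0],
    [0.3,1.5,0,0],
    [0.3,1.5,0,0],
    [0.3,1.5,0,0]
  ]
}}

```text
time: 13.6
tool_pos: [538.6, -90.0, 31.9]
tcp_rot: [-0.89, 1.57, -1.098]
contact_force: [-2.9, -8.3, 0.1]
grip_width: 27.5
```

```bash
python3 chk.py pics/w10.png
```

```text
13.6 [538.56 -89.95  31.88] 27.5164246522292 [-2.9 -8.3  0.1] [-1.23  0.34 -0.08]
socket shift px since w5 ((0.09268927585745246, 0.5077827501061876), 0.6373696087319174)
col 281 rows [(6, 56), (8, 57), (10, 54), (12, 77), (14, 210), (16, 238), (18, 239), (20, 219), (22, 124), (24, 101), (26, 100), (28, 101), (30, 102), (32, 102), (34, 101), (36, 88), (38, 52), (40, 48), (42, 53), (44, 58), (46, 55), (48, 49), (50, 86), (52, 205), (54, 226), (56, 224), (58, 224)]
hole rows [240 239 236 185 196 211 217 220 220 217 211 202 185 151 119 164 237 238
 224 236 239]
```

Call:
{"name": "carry_out", "arguments": {
  "rows": [
    [0.4,1.9,0,0],
    [0.4,1.9,0,0],
    [0.4,1.9,0,0],
    [0.4,1.9,0,0]
  ]
}}

```text
time: 13.98
tool_pos: [538.7, -89.7, 32.0]
tcp_rot: [-1.456, 1.568, -1.663]
contact_force: [-3.0, -9.7, 0.0]
grip_width: 27.7
```

```bash
python3 chk.py pics/w11.png
```

```text
13.9833 [538.67 -89.68  31.97] 27.680414867260826 [-3.  -9.7  0. ] [-1.47  0.45 -0.01]
socket shift px since w5 ((0.09199287911167886, 0.5047961527231593), 0.5919706712534398)
col 281 rows [(6, 56), (8, 56), (10, 57), (12, 56), (14, 149), (16, 237), (18, 239), (20, 237), (22, 163), (24, 106), (26, 101), (28, 102), (30, 101), (32, 101), (34, 102), (36, 100), (38, 66), (40, 49), (42, 55), (44, 58), (46, 56), (48, 49), (50, 71), (52, 192), (54, 226), (56, 225), (58, 225)]
hole rows [241 240 238 183 184 207 214 219 222 220 214 209 195 170 127 131 225 239
 224 236 239]
```

Call:
{"name": "carry_out", "arguments": {
  "rows": [
    [0.5,2.4,0,0],
    [0.5,2.4,0,0],
    [0.5,2.4,0,0],
    [0.5,2.4,0,0]
  ]
}}

```text
time: 14.37
tool_pos: [538.8, -89.3, 32.1]
tcp_rot: [-1.528, 1.565, -1.735]
contact_force: [-4.6, -11.1, 1.2]
grip_width: 27.6
```

```bash
python3 chk.py pics/w12.png;python3 -c "
import cv2,numpy as np;cv2.imwrite('pics/c12.png',np.hstack([cv2.resize(cv2.imread(f'pics/w{i}.png')[30:160,230:330],(400,520),interpolation=2) for i in (10,12)]))"
```

```text
14.3667 [538.78 -89.32  32.13] 27.641103694738877 [ -4.6 -11.1   1.2] [-1.8   0.51 -0.01]
socket shift px since w5 ((0.11161296826342237, 0.5411000400340384), 0.5726502889468346)
col 281 rows [(6, 58), (8, 57), (10, 57), (12, 56), (14, 77), (16, 211), (18, 238), (20, 239), (22, 228), (24, 134), (26, 103), (28, 101), (30, 102), (32, 102), (34, 103), (36, 101), (38, 89), (40, 55), (42, 55), (44, 59), (46, 60), (48, 53), (50, 70), (52, 192), (54, 226), (56, 225), (58, 225)]
hole rows [240 240 238 175 155 198 212 217 221 221 217 213 204 186 150 119 176 237
 229 237 240]
```

View pics/c12.png

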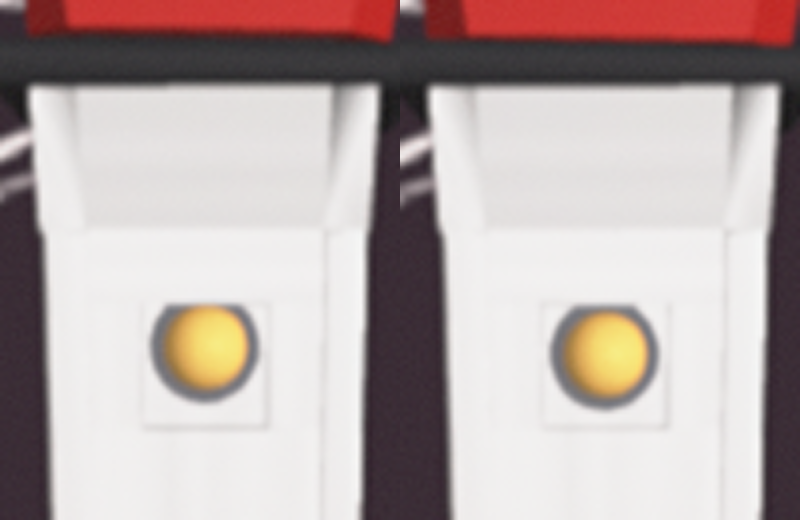

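Left is before, right is now: the brass button is a full circle with a gap ahead of it in the hole (606,352), and the ring is compressed. Push about 11–12 N. Now the tug, built up in steps.

Call:
{"name": "carry_out", "arguments": {
  "rows": [
    [0,0,0,0],
    [-0.2,-0.8,0,0],
    [-0.3,-1.5,0,0],
    [-0.3,-1.5,0,0],
    [-0.3,-1.5,0,0]
  ]
}}

```text
time: 14.83
tool_pos: [538.5, -90.6, 32.1]
tcp_rot: [-1.54, 1.566, -1.747]
contact_force: [-0.9, -1.4, 1.1]
grip_width: 27.7
```

```bash
python3 chk.py pics/w13.png
```

```text
14.8333 [538.48 -90.6   32.13] 27.689981137695476 [-0.9 -1.4  1.1] [-0.1   0.08 -0.03]
socket shift px since w5 ((0.00550066404611016, 0.4525018882292926), 0.6521346336529579)
col 281 rows [(6, 60), (8, 53), (10, 75), (12, 210), (14, 238), (16, 239), (18, 225), (20, 130), (22, 101), (24, 102), (26, 101), (28, 105), (30, 101), (32, 103), (34, 89), (36, 53), (38, 52), (40, 49), (42, 56), (44, 61), (46, 57), (48, 48), (50, 86), (52, 205), (54, 225), (56, 225), (58, 225)]
hole rows [240 239 237 210 209 216 219 221 219 214 204 191 161 119 147 236 238 238
 229 236 239]
```

Not locked: it slid back 1.3 mm with no resistance. It needs a slightly deeper press, so I'll ramp again, with a small x/z trim.

Call:
{"name": "carry_out", "arguments": {
  "rows": [
    [0.1,1,-0.1,0],
    [0.3,2,-0.2,0],
    [0.5,3,-0.3,0],
    [0.6,3.8,-0.3,0],
    [0.6,3.8,-0.3,0],
    [0.6,3.8,-0.3,0],
    [0.6,3.8,-0.3,0]
  ]
}}

```text
time: 15.47
tool_pos: [538.8, -89.0, 32.1]
tcp_rot: [-1.521, 1.562, -1.727]
contact_force: [-4.1, -12.4, 1.1]
grip_width: 27.4
```

```bash
python3 chk.py pics/w14.png
```

```text
15.4667 [538.81 -89.04  32.06] 27.44047197351101 [ -4.1 -12.4   1.1] [-2.01  0.5  -0.02]
socket shift px since w5 ((0.17956158735130856, 0.4429453793712099), 0.580907882437294)
col 281 rows [(6, 55), (8, 57), (10, 56), (12, 56), (14, 52), (16, 147), (18, 236), (20, 239), (22, 236), (24, 164), (26, 105), (28, 103), (30, 103), (32, 103), (34, 102), (36, 102), (38, 99), (40, 69), (42, 54), (44, 59), (46, 58), (48, 52), (50, 72), (52, 191), (54, 227), (56, 224), (58, 225)]
hole rows [241 240 238 175 133 185 207 215 219 221 219 214 209 195 170 126 136 227
 225 236 239]
```

Call:
{"name": "carry_out", "arguments": {
  "rows": [
    [0.4,2.7,-0.2,0],
    [0.4,3,-0.2,0],
    [0.4,3,-0.2,0],
    [0.4,3,-0.2,0],
    [0.4,3,-0.2,0]
  ]
}}

```text
time: 15.93
tool_pos: [538.8, -88.7, 32.1]
tcp_rot: [-1.521, 1.558, -1.727]
contact_force: [-4.4, -14.7, 2.4]
grip_width: 27.6
```

```bash
python3 chk.py pics/w15.png; python3 - <<'E'
import cv2,numpy as np
for i in(10,11,12,14,15):
    a=cv2.imread(f'pics/w{i}.png');h,s,v=cv2.split(cv2.cvtColor(a,cv2.COLOR_BGR2HSV))
    m=((h>10)&(h<30)&(s>90)&(v>120)).astype(np.uint8);m[:95]=0;m[145:]=0;m[:,:255]=0;m[:,310:]=0
    ys,xs=np.nonzero(m);print(i,len(xs),xs.min(),xs.max(),ys.min(),ys.max(),round(xs.mean(),1),round(ys.mean(),1))
E
```

```text
15.9333 [538.85 -88.7   32.05] 27.56397942686895 [ -4.4 -14.7   2.4] [-2.31  0.69  0.01]
socket shift px since w5 ((0.32039379795567413, 0.4203546120331083), 0.619356096011621)
col 281 rows [(6, 63), (8, 57), (10, 59), (12, 57), (14, 55), (16, 79), (18, 212), (20, 239), (22, 239), (24, 221), (26, 127), (28, 100), (30, 102), (32, 102), (34, 102), (36, 105), (38, 103), (40, 85), (42, 53), (44, 59), (46, 58), (48, 53), (50, 58), (52, 184), (54, 226), (56, 226), (58, 226)]
hole rows [240 239 239 192 121 158 197 212 217 220 221 217 212 204 187 151 119 180
 223 232 240]
10 343 271 291 107 126 281.0 116.3
11 346 271 291 107 127 281.0 117.0
12 347 271 291 108 128 281.0 118.0
14 349 271 291 109 129 281.1 119.1
15 346 271 291 110 130 281.3 120.2
```

Call:
{"name": "carry_out", "arguments": {
  "rows": [
    [0,0,0,0],
    [-0.2,-0.8,0,0],
    [-0.4,-1.8,0,0],
    [-0.4,-1.8,0,0],
    [-0.4,-1.8,0,0]
  ]
}}

```text
time: 16.4
tool_pos: [538.5, -90.5, 32.1]
tcp_rot: [-1.506, 1.558, -1.712]
contact_force: [-1.1, -3.3, 1.4]
grip_width: 28.0
```

```bash
python3 chk.py pics/w16.png
```

```text
16.4 [538.53 -90.49  32.1 ] 27.971094460484974 [-1.1 -3.3  1.4] [-0.39  0.08 -0.02]
socket shift px since w5 ((0.1344028773457211, 0.4456575671776477), 0.6907390164740291)
col 281 rows [(6, 59), (8, 54), (10, 75), (12, 211), (14, 238), (16, 238), (18, 228), (20, 134), (22, 101), (24, 101), (26, 101), (28, 103), (30, 103), (32, 101), (34, 101), (36, 58), (38, 49), (40, 50), (42, 57), (44, 59), (46, 57), (48, 49), (50, 87), (52, 205), (54, 226), (56, 225), (58, 225)]
hole rows [241 240 238 213 204 214 219 221 219 215 210 196 175 132 125 221 239 239
 225 235 239]
```

Call:
{"name": "carry_out", "arguments": {
  "rows": [
    [-0.1,-0.5,0,0],
    [-0.2,-1,0,0],
    [-0.2,-1,0,0],
    [-0.2,-1,0,0]
  ]
}}

```text
time: 16.78
tool_pos: [538.4, -90.8, 32.1]
tcp_rot: [-1.503, 1.559, -1.709]
contact_force: [0.1, 2.2, 1.0]
grip_width: 27.7
```

```bash
python3 chk.py pics/w17.png
```

```text
16.7833 [538.44 -90.83  32.08] 27.745041469335096 [0.1 2.2 1. ] [ 0.6  -0.13 -0.05]
socket shift px since w5 ((0.21115328604012973, 0.4416721986907248), 0.6775311291217804)
col 281 rows [(6, 56), (8, 54), (10, 137), (12, 235), (14, 238), (16, 236), (18, 177), (20, 107), (22, 99), (24, 100), (26, 103), (28, 100), (30, 103), (32, 102), (34, 77), (36, 52), (38, 55), (40, 51), (42, 56), (44, 59), (46, 57), (48, 51), (50, 86), (52, 204), (54, 225), (56, 225), (58, 224)]
hole rows [240 239 237 208 209 217 219 220 217 212 202 185 153 119 165 237 238 238
 224 235 239]
```

Call:
{"name": "carry_out", "arguments": {
  "rows": [
    [-0.2,-0.8,0,0],
    [-0.3,-1.4,0,0],
    [-0.3,-1.4,0,0],
    [-0.3,-1.4,0,0],
    [-0.3,-1.4,0,0]
  ]
}}

```text
time: 17.25
tool_pos: [538.3, -91.1, 32.0]
tcp_rot: [-1.49, 1.561, -1.696]
contact_force: [1.6, 6.2, 0.1]
grip_width: 27.7
```

```bash
python3 chk.py pics/w18.png
```

```text
17.25 [538.34 -91.1   32.03] 27.679768151225307 [1.6 6.2 0.1] [ 1.33 -0.39 -0.05]
socket shift px since w5 ((0.2518499706188777, 0.4428369966071273), 0.6917578720752103)
col 281 rows [(6, 53), (8, 77), (10, 210), (12, 238), (14, 238), (16, 224), (18, 131), (20, 99), (22, 101), (24, 102), (26, 101), (28, 100), (30, 103), (32, 98), (34, 60), (36, 52), (38, 54), (40, 51), (42, 57), (44, 59), (46, 55), (48, 46), (50, 107), (52, 223), (54, 226), (56, 224), (58, 225)]
hole rows [240 239 238 216 212 218 220 220 214 209 197 175 133 119 211 239 238 238
 230 237 239]
```

Call:
{"name": "carry_out", "arguments": {
  "rows": [
    [-0.3,-1.5,0,0],
    [-0.4,-1.8,0,0],
    [-0.4,-1.8,0,0],
    [-0.4,-1.8,0,0],
    [-0.4,-1.8,0,0]
  ]
}}

```text
time: 17.72
tool_pos: [538.2, -91.2, 31.9]
tcp_rot: [-1.464, 1.563, -1.67]
contact_force: [2.8, 9.4, 0.4]
grip_width: 27.8
```

```bash
python3 chk.py pics/w19.png
```

```text
17.7167 [538.24 -91.17  31.88] 27.75437352094554 [2.8 9.4 0.4] [ 1.74 -0.54 -0.02]
socket shift px since w5 ((0.2869157009026111, 0.45061912460209896), 0.6959587282604641)
col 281 rows [(6, 55), (8, 100), (10, 226), (12, 238), (14, 239), (16, 206), (18, 117), (20, 99), (22, 104), (24, 101), (26, 101), (28, 100), (30, 101), (32, 88), (34, 55), (36, 51), (38, 53), (40, 51), (42, 58), (44, 61), (46, 56), (48, 47), (50, 105), (52, 223), (54, 225), (56, 224), (58, 225)]
hole rows [240 239 236 210 214 219 220 219 214 207 193 168 128 127 222 239 238 237
 222 237 239]
```

It holds about 9.8 N with no further travel, so it has locked. Relaxing, then I'll open and rise.

Call:
{"name": "carry_out", "arguments": {
  "rows": [
    [0,0,0,0],
    [0,0,0,0],
    [0,0,0,0],
    [0,0,0,0]
  ]
}}

```text
time: 18.1
tool_pos: [538.3, -90.9, 31.8]
tcp_rot: [-1.46, 1.563, -1.667]
contact_force: [1.8, 4.6, 0.1]
grip_width: 27.5
```

```bash
python3 chk.py pics/w20.png; python3 -c "
import cv2,numpy as np;cv2.imwrite('pics/c20.png',np.hstack([cv2.resize(cv2.imread(f'pics/w{i}.png')[30:160,230:330],(400,520),interpolation=2) for i in (8,20)]))"
```

```text
18.1 [538.29 -90.92  31.83] 27.46507720883174 [1.8 4.6 0.1] [ 0.85 -0.27 -0.09]
socket shift px since w5 ((0.3134862599778714, 0.4252725230163463), 0.6925351914064384)
col 281 rows [(6, 54), (8, 61), (10, 193), (12, 239), (14, 239), (16, 233), (18, 147), (20, 104), (22, 102), (24, 103), (26, 102), (28, 103), (30, 103), (32, 101), (34, 64), (36, 51), (38, 55), (40, 51), (42, 56), (44, 59), (46, 56), (48, 51), (50, 87), (52, 206), (54, 227), (56, 226), (58, 226)]
hole rows [240 240 237 216 212 218 221 220 216 212 200 181 142 117 194 239 239 239
 225 236 240]
```

View pics/c20.png

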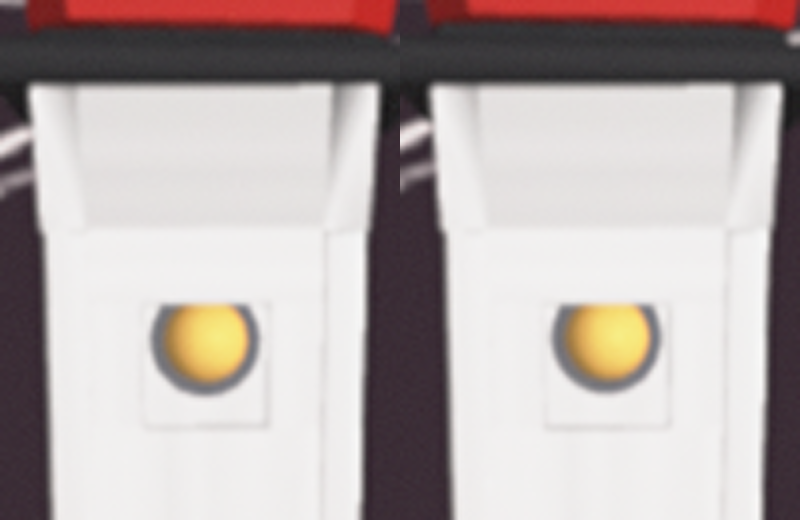

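The view shows the button at the hole's front edge with the ring pressed, consistent with locked. I've used all 12 viewings, so the remaining checks are numeric. I'll ease the residual pull, release and rise.

Call:
{"name": "carry_out", "arguments": {
  "rows": [
    [0.1,0.3,0,0],
    [0.1,0.3,0,0],
    [0.1,0.3,0,0],
    [0.1,0.3,0,0]
  ]
}}

```text
time: 18.48
tool_pos: [538.3, -90.8, 31.8]
tcp_rot: [-1.471, 1.563, -1.678]
contact_force: [-0.1, 2.5, 0.6]
grip_width: 27.9
```

Call:
{"name": "carry_out", "arguments": {
  "rows": [
    [0,0,0,0],
    [0,0,0,0],
    [0,0,0,0],
    [0,0,0,0],
    [0,0,0,0],
    [0,0,0,0],
    [0,0,0,0],
    [0,0,0,0]
  ],
  "hand": 60
}}

```text
time: 19.15
tool_pos: [538.4, -90.8, 31.9]
tcp_rot: [-1.452, 1.563, -1.659]
contact_force: [0.9, 0.3, 0.1]
grip_width: 59.9
```

Call:
{"name": "carry_out", "arguments": {
  "rows": [
    [0,0,6,0],
    [0,0,16,0],
    [0,0,30,0],
    [0,0,45,0],
    [0,0,60,0],
    [0,0,75,0],
    [0,0,90,0],
    [0,0,100,0],
    [0,0,100,0],
    [0,0,100,0],
    [0,0,100,0]
  ]
}}

```text
time: 20.07
tool_pos: [537.9, -90.7, 131.3]
tcp_rot: [-1.611, 1.563, -1.817]
contact_force: [0.8, 0.5, -0.5]
grip_width: 60.2
```

```bash
python3 - <<'E'
from h import *
import json
o=get_obs();K,T=cam("wrist",o);w=np.ascontiguousarray(capture("wrist")[:,:,::-1]);cv2.imwrite("pics/r1.png",w)
print(o["time"],o["tool_pos"].round(1),o["contact_force"].round(1))
def proj(p):
    q=K@(np.linalg.inv(T)@np.r_[p,1])[:3];return q[:2]/q[2]
print("expected px button",proj([552.8,-26.7,46]))
h,s,v=cv2.split(cv2.cvtColor(w,cv2.COLOR_BGR2HSV));m=((h>15)&(h<30)&(s>90)&(v>120)).astype(np.uint8)
n,l,st,ce=cv2.connectedComponentsWithStats(m)
for i in range(1,n):
    if st[i,4]>20:print(st[i],ce[i].round(1))
E
```

```text
20.0667 [537.9 -90.7 131.3] [ 0.8  0.5 -0.5]
expected px button [283.25461264 115.64591097]
[ 509    0   51   56 2499] [534.   24.9]
[ 423   57   66   64 1593] [444.9  84.2]
[277 110  12  10  89] [282.1 114.3]
[ 450  118  110   56 3904] [508.3 145.1]
[436 141  12  28 215] [441.9 153.1]
[ 267  172   33  100 3166] [282.7 221.4]
[  0 187  27  65 485] [ 11.  222.7]
[415 218  10  14  94] [419.4 225.6]
[517 234  41  25 246] [538.2 245.6]
[129 257  28  67 990] [140.7 290.4]
[407 258  27  66 936] [422.7 290.6]
[267 308  29   9 160] [282.  312.6]
[ 186  333  374   12 2617] [401.5 339.9]
```

Call:
{"name": "carry_out", "arguments": {
  "rows": [
    [-25,0,20,0],
    [-50,0,20,0],
    [-75,0,20,0],
    [-90,0,20,0],
    [-90,0,20,0],
    [-90,0,20,0],
    [-90,0,20,0]
  ]
}}

```text
time: 20.7
tool_pos: [448.6, -90.8, 150.8]
tcp_rot: [-1.623, 1.563, -1.829]
contact_force: [0.5, -0.0, -0.5]
grip_width: 60.4
```

```bash
cat > v.py <<'E'
from h import *
import sys
o=get_obs();K,T=cam("wrist",o);w=np.ascontiguousarray(capture("wrist")[:,:,::-1]);cv2.imwrite(f"pics/{sys.argv[1]}.png",w)
np.savez(sys.argv[1],K=K,T=T);q=K@(np.linalg.inv(T)@[552.8,-26.7,46,1])[:3];q=q[:2]/q[2]
h,s,v=cv2.split(cv2.cvtColor(w,cv2.COLOR_BGR2HSV));m=((h>10)&(h<30)&(s>90)&(v>110)).astype(np.uint8)
n,l,st,ce=cv2.connectedComponentsWithStats(m)
print(o["time"],o["tool_pos"].round(1),"exp",q)
for i in range(1,n):
    if st[i,4]>30 and abs(ce[i]-q).max()<150:print(st[i],ce[i].round(1))
E
python3 v.py va
```

```text
20.7 [448.6 -90.8 150.8] exp [411.10624697  87.62393362]
[ 526   35   34   98 1707] [546.5  71.5]
[404  81  12  11 105] [409.5  85.8]
[544 110  10  20  50] [548.8 119.1]
[534 114  15  30 284] [540.5 128.2]
[555 132   5  16  35] [556.9 140.3]
[ 371  141   50  125 4321] [395.6 196.2]
[525 181   8   8  42] [528.1 184.4]
[510 191  10  15 116] [514.3 198.5]
```

Call:
{"name": "carry_out", "arguments": {
  "rows": [
    [30,0,0,0],
    [60,0,0,0],
    [90,0,0,0],
    [120,0,0,0],
    [150,0,0,0],
    [170,0,0,0],
    [180,0,0,0],
    [180,0,0,0],
    [180,0,0,0],
    [180,0,0,0]
  ]
}}

```text
time: 21.58
tool_pos: [628.2, -90.7, 150.2]
tcp_rot: [-1.812, 1.563, -2.018]
contact_force: [0.1, 0.4, -0.6]
grip_width: 60.1
```

```bash
python3 v.py vb
```

```text
21.5833 [628.2 -90.7 150.2] exp [158.50536187 142.12306463]
[277  86   7   9  44] [280.4  89.3]
[153 138  11   8  45] [157.6 141.9]
[ 129  191   60  133 3287] [159.9 241.4]
```

```bash
python3 - <<'E'
from h import *
A,B=np.load("va.npz"),np.load("vb.npz")
P=lambda d:d["K"]@np.linalg.inv(d["T"])[:3]
def tri(a,b):
    x=cv2.triangulatePoints(P(A),P(B),np.float64(a),np.float64(b));return (x[:3]/x[3]).ravel().round(1)
print("button",tri((409.5,85.8),(157.6,141.9)))
ia,ib=cv2.imread("pics/va.png"),cv2.imread("pics/vb.png")
def wood(im,x0,x1,y0,y1):
    h,s,v=cv2.split(cv2.cvtColor(im,cv2.COLOR_BGR2HSV));m=((h>5)&(h<25)&(s>90)&(v>90)).astype(np.uint8)
    M=np.zeros_like(m);M[y0:y1,x0:x1]=m[y0:y1,x0:x1];c=max(cv2.findContours(M,0,2)[0],key=cv2.contourArea);return cv2.approxPolyDP(c,3,True)[:,0].tolist()
print("wood a",wood(ia,350,440,130,290));print("wood b",wood(ib,110,210,170,340))
# local brass crop, gray dump
for im,(u,v) in((ia,(409,86)),(ib,(158,142))):
    print(im[v-10:v+12:1,u-12:u+14:1,0])
E
```

```text
button [552.1 -25.9  45.5]
wood a [[381, 140], [370, 243], [391, 251], [406, 265], [420, 143]]
wood b [[185, 190], [145, 194], [149, 239], [155, 244], [156, 263], [149, 257], [141, 258], [133, 271], [129, 300], [136, 323], [146, 322], [154, 310], [143, 307], [140, 301], [143, 276], [156, 272], [156, 266], [171, 251], [189, 245]]
[[235 234 234 233 234 234 233 233 234 234 235 234 234 234 234 234 234 235
  235 235 235 235 235 235 236 235]
 [234 234 233 233 233 234 234 234 234 234 234 234 234 234 234 235 235 235
  235 235 236 236 236 235 236 236]
 [233 233 232 233 232 233 233 233 233 234 234 234 234 234 235 235 234 235
  235 235 235 236 235 235 235 234]
 [233 232 232 231 232 231 229 229 230 230 230 230 230 230 231 231 231 231
  231 232 232 231 230 231 233 234]
 [233 233 232 231 231 225 212 200 198 195 199 198 198 201 203 203 205 210
  218 223 223 215 212 220 231 234]
 [235 233 232 232 230 218 174 141 132 129 129 132 137 141 143 143 147 154
  178 203 210 180 168 206 230 235]
 [234 234 233 232 229 205 147 101  78  76  81  89  94 100 104 108 110 121
  148 190 201 161 149 204 232 237]
 [234 
[... 3328 characters left out ...]
27 238 247
  249 248 247 247 247 247 247 247]
 [247 247 247 243 244 247 247 247 248 248 249 250 249 248 249 249 249 249
  248 247 247 247 247 247 247 247]
 [247 247 247 244 243 247 247 247 247 247 248 248 248 248 248 248 248 247
  247 247 247 247 247 247 247 247]
 [247 247 247 244 242 246 247 247 247 247 247 247 247 247 247 247 247 247
  247 247 247 247 247 247 247 247]
 [247 247 247 245 242 244 246 246 246 246 246 246 246 246 246 246 246 246
  247 247 247 247 247 247 247 247]
 [247 247 247 246 245 245 245 245 245 245 246 246 245 244 244 244 245 245
  246 246 247 247 247 247 247 247]
 [247 247 247 247 247 247 246 246 247 247 247 247 247 246 246 246 246 246
  246 247 247 247 247 247 247 247]]
```

```bash
python3 - <<'E'
from h import *
for n,(u,v) in(("va",(409,86)),("vb",(158,142)),("w4",(282,3)),("w20",(281,115))):
    im=cv2.imread(f"pics/{n}.png").astype(int);print(n)
    for r in((-5,-4,-3,-2,0,2,4,6) if n!="w4" else (0,4)):
        row=im[v+r,u-17:u+18];print(r,(row[:,2]-row[:,0]).tolist())
E
```

```text
va
-5 [-3, -4, -1, 6, 3, 2, 3, 3, 4, 3, 3, 1, 6, 18, 38, 55, 71, 82, 86, 90, 91, 84, 60, 18, 3, 2, 3, 3, 3, 1, 1, 1, 1, 1, 0]
-4 [-2, -4, -1, 6, 4, 3, 2, 3, 3, 3, 3, 2, 18, 50, 74, 94, 113, 126, 131, 133, 132, 130, 108, 54, 8, 4, 3, 4, 2, 1, 1, 1, 1, 0, 0]
-3 [-2, -3, 0, 4, 3, 3, 3, 3, 3, 3, 3, 10, 41, 74, 92, 111, 126, 137, 140, 138, 139, 138, 131, 85, 19, 2, 3, 3, 1, 2, 1, 1, 1, 1, 1]
-2 [-2, -2, 2, 5, 4, 4, 3, 4, 3, 4, 5, 21, 56, 84, 96, 114, 129, 135, 138, 135, 134, 134, 133, 101, 28, 1, 3, 2, 2, 2, 2, 1, 1, 0, 1]
0 [-1, 1, 5, 4, 4, 3, 2, 2, 3, 2, 6, 29, 67, 84, 96, 111, 129, 134, 137, 136, 135, 134, 135, 99, 26, 2, 1, 2, 2, 2, 1, 1, 0, 1, 1]
2 [-2, 0, 5, 4, 3, 3, 3, 2, 3, 3, 3, 21, 55, 76, 87, 101, 116, 133, 134, 138, 139, 134, 108, 41, 5, 3, 2, 3, 2, 1, 2, 1, 2, 1, 1]
4 [-3, 0, 5, 3, 3, 3, 3, 3, 3, 2, -1, 2, 16, 40, 64, 80, 95, 107, 114, 111, 91, 53, 15, 2, 2, 3, 4, 4, 3, 1, 2, 1, 1, 1, 2]
6 [-3, -1, 5, 4, 3, 3, 3, 3, 4, 3, 5, 0, -2, 0, 5, 13, 19, 17, 14, 8, 1, 0, 0, 3, 5, 2, 4, 3, 2, 2, 2, 1, 1, 1, 2]
vb
-5 [0, 0, 0, 0, 0, 0, 0, 1, 1, 0, -3, 5, 50, 67, 63, 55, 51, 49, 50, 52, 
[... 1751 characters left out ...]
, 134, 135, 134, 132, 129, 124, 122, 117, 114, 115, 118, 119, 121, 122, 129, 126, 57, -4, -7, 1, 3, 4, 3]
0 [2, 2, 4, 3, -3, -4, 9, 46, 85, 104, 118, 129, 132, 134, 134, 135, 130, 126, 125, 121, 119, 119, 121, 122, 122, 125, 131, 125, 55, -5, -5, 3, 3, 3, 3]
2 [3, 2, 4, 3, 0, -4, 1, 26, 66, 95, 109, 122, 130, 134, 135, 135, 134, 131, 130, 130, 128, 125, 126, 125, 129, 130, 132, 100, 23, -7, -2, 4, 4, 3, 2]
4 [3, 2, 3, 4, 3, -2, -5, 3, 28, 67, 95, 108, 123, 130, 134, 136, 136, 135, 134, 133, 133, 130, 132, 132, 136, 133, 110, 40, -3, -7, 1, 3, 3, 3, 2]
6 [2, 3, 3, 2, 4, 5, -1, -5, 2, 23, 53, 82, 102, 117, 129, 131, 133, 135, 135, 137, 136, 136, 136, 134, 120, 74, 21, -6, -6, 1, 3, 2, 3, 4, 3]
```

The two oblique views put the button's widest circle at z about 44.2 mm, against 44.5 expected when out and about 40 when held down. It triangulates to (552,-26), against (553,-27) before, so the pan hasn't moved. Handing in.

```bash
python3 -c "
from plant import *
o=get_obs();print(o['time'],o['contact_force'].round(1));print(close_job())"
```

```text
21.6333 [-0.1 -0.6 -0.2]
the job is handed in; nothing more can be done
None
```

The handle is on the pan's stub and locked. I tugged it backwards, let go and raised the arm clear, then handed the job in at 21.6 s.

- **Press:** I pushed the socket against the heat ring to a peak of about 15 N. I had to press a second time, because my first tug found no hold. That first tug may simply not have pulled far enough, so I can't say which press locked it.
- **Tug:** the final pull reached about 9.8 N, a little over the 8 N asked. From about 6 to 10 N of pull the handle moved less than 0.1 mm.
- **Button:** measured from two oblique wrist views, it sits at its full "out" height to within about 0.5 mm.
- **Pan:** the button is within about 1 mm of where I first measured it, so the pan has not moved.
- **Check that disagreed:** seen from straight above, the hole's front edge still covers the button's rim by about 0.7 to 1 mm. I judged it locked on the strength of the tug and the height measurement. I had used up my picture views, so I could not confirm it by eye after letting go.
- **Mug, jars and timer:** I kept clear of them and felt no contact, but I did not look at them again at the end.

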